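# Clamp the pencil sharpener to the riser shelf with the knob underneath

### The job

Fasten the desk pencil sharpener to the riser shelf: first bring its tongue straight and fully home against the stop between the clamp's cheeks, without ramming it, then tighten the clamp with the four-armed knob under the shelf's front edge. Stop as soon as the turning has become clearly heavier than the free running, so that the jaw grips firmly without being forced. Leave the other things on the shelf and desk alone.

Things in the scene. Friction and masses are not known exactly. Their poses are not given: they have to be found in the camera images.
- shelf: Brown wooden riser shelf on the desk: board 280 x 560 x 15 mm, underside 140 and top 155 mm above the desk, on two end panels (inner faces 256 mm left and right). Origin: on the desk straight below the knob's axis. x points from the front edge (robot's side, 14 mm in front of that axis) to the back, y left along the edge, z up.
- mouth (a point): Middle of the clamp's open end, on the board, 48 mm behind the knob's axis; axes as the shelf's. The clamp: two steel cheeks 14 mm high, inner faces 20 mm left and right of the middle from 5 to 35 mm behind the axis, then flaring out to 50 mm behind it. The tongue enters here, moving in the shelf's -x direction (towards the robot).
- seat (a point): Middle of the stop's upright face, at the board's top surface, 13 mm behind the knob's axis, where the tongue's tip must come. Axes as the shelf's.
- stop: The clamp's stop: low steel bar (6 x 40 x 7 mm) between the cheeks. Origin: middle of its underside. The tongue should come against it with less than 45 N.
- drawbar: Steel bar, 12 mm diameter, on the knob's axis. It carries the jaw, a steel plate 28 wide x 6 mm thick over the slot, from 10 mm in front of to 36 mm behind the axis, top at most 30 mm above the board. Bar and jaw go down 4 mm per rad of the knob. The jaw's height on the bar differs each time and is not told. Origin: on the axis, 4 mm above the board's top when the knob reads 0.
- knob_centre (a point): Centre of the black knob, on its vertical axis, 123 mm above the desk, 17 mm below the board. Four arms at right angles, each 14 mm wide and 18 mm thick (114 to 132 mm above the desk), reach 68 mm from the axis: those in front stand out up to 54 mm before the board's edge, to be reached from above and pushed round sideways one after another. Axes as the shelf's.
- clamp_knob (a joint): Angle of the knob, 0 to 5 rad; growing = tightening = anticlockwise seen from above (an arm in front goes from the shelf's left, +y, to its right, -y). At 0 and each quarter turn the arms point along the shelf's x and y. It stays where it is left. Running free takes a push of some 4 to 7 N squarely 56 mm from the axis. The jaw touches 0.6 to 3.3 rad after the start.
- tongue_top (a point): Middle of the place on the tongue's top, 15 mm behind its tip, where the jaw presses. Once it touches, the jaw's force grows by about 16 N per 0.1 rad and turning gets heavier in step. A good grip is 20 to 95 N; aim for 50 N: then the push 56 mm from the axis reads about 3 N more than when running free. Over 100 N is forcing it.
- sharpener: Loose desk pencil sharpener, 0.35 to 0.7 kg: grey body 75 (x) x 48 (y) x 77 mm, from 8 to 85 mm above the underside, its middle 12.5 mm along +x from the origin; base plate 85 x 56 x 8 mm below it; tongue 40 long x 36 wide x 8 mm thick in front (-x). Crank out to 91 mm in +x. Origin: underside, 70 mm behind the tongue's tip. Seated: axes as the shelf's, origin 83 mm behind the knob's axis.
- tongue_tip (a point): Middle of the lower front edge of the sharpener's tongue; axes as the sharpener's.
- stapler: Bystander, loose: the stapler; origin under its middle. Leave it alone.
- rubber_stamp: Bystander, loose: the rubber stamp; origin under its middle. Leave it alone.
- notebook: Bystander, loose: the notebook; origin under its middle. Leave it alone.
- staple_box: Bystander, loose: the box of staples; origin under its middle. Leave it alone.
- pen_mug: Bystander, loose: the pen mug; origin under its middle. Leave it alone.
- hole_punch: Bystander, loose: the hole punch; origin under its middle. Leave it alone.
- tape_dispenser: Bystander, loose: the tape dispenser; origin under its middle. Leave it alone.
Not all that is in view belongs to the job. Leave any orange look-alike of the sharpener alone.

How it is judged:
By the outcome, as a careful person would: the job done as asked, in the order asked, and still so for the second after the job is handed in, with the robot touching nothing.
It also fails if it takes over 72 s, if anything falls off the work surface, if the arm or the gripper's body presses on something with over 40 N, if the wrist force passes 120 N, or if a joint passes its speed limit or range.

### The arm

A 6-joint arm with a two-finger parallel gripper is mounted at the origin on the work surface. World frame = base frame: x ahead of the robot, y to its left, z up, the work surface at z = 0. Lengths are in m, angles in degrees, forces in N, time in s.
With the tool pointing down it reaches from about 0.25 to 0.725 m from the base axis. Payload 9.7 kg.
Tool frame: the origin (TCP) lies midway between the tips of the shut fingers; the grasp point (between the pads) lies bot.grasp_offset behind it (bot.grasp_offset is the distance from the TCP to the grasp point, in m); x points along the fingers, y is the direction in which the jaws open and shut, and the axes are right-handed (so a half turn about x gives the same grasp; the last joint's range is limited). The gripper opens to 85 mm and grips with 20 to 120 N. Pads are 22 mm wide; open, the fingers measure 114 mm over their backs; the gripper's body (76 mm by 85 mm) begins 54 mm behind the grasp point. The pads swing forward as they close: fully open they stand 13 mm farther back than shut.
Start: joints at [66.349, 4.979, 10.078, 95.1, 0, 90], TCP at [0.221, 0.504, 0.21] pointing down, gripper open.
Joint ranges: [-179.16, 179.16], [-48.56, 103.87], [-65.8, 70.77], [-126.05, 130.52], [-82.76, 87.17], [-180, 180]. Speed limits (degrees/s): [127.2, 127.2, 147.25, 180, 180, 180].

### API

Orientations are given as [roll, pitch, yaw] about the fixed x, y, z axes, in that order (R = Rz(yaw) Ry(pitch) Rx(roll)).
In Python, from workcell import status, camera, bot gives the robot as it stands.
- The arm moves only by the shell command python3 -m jog 'ROWS' [OPENING] [FORCE]. ROWS is text: rows parted by semicolons, each of 4 numbers parted by spaces: the shift along the tool's x, y, z in mm, then the turn about the tool's x in degrees. A call has exactly 8 rows; each row is the pose to reach, as a shift and turn from the pose commanded when the call began, along the tool's axes at that moment; what a row does not reach only later rows make up. A row lasts 1/8 s, in which the tool goes at most 62.5 mm and 10.7 degrees, less where a joint would pass 70% of its speed; a pose out of reach is approached as far as the arm can. A call with a gripper value outside its range is refused whole. OPENING is the opening, from 0 (shut) to 1 (fully open), set as the call begins (- or left out, the last holds). The fingers move at their own pace and stop on an object; FORCE is the grip in N (left out, the last holds). Time passes only in rows, so rows that repeat a pose let the fingers close, or fill a call up. It gives the time, the measured TCP pose, the force and the opening at its end, in the units of the state.
- status.get_obs(): the state, without advancing time (a new reading comes with each control period).
- camera(name): name is "scene" or "top"; returns a dict with "color" (420x560x3 uint8, red, green, blue), "vfov" (degrees; the focal length in pixels is half the picture's height over the tangent of half this angle, whatever the lens; pixels are square), "cx", "cy" (the principal point, pixels), "D" ([k1, k2, p1, p2, k3] as OpenCV has them; the pictures are not rectified), "rvec" (rotation vector, rad) and "tvec" (3), from world to camera coordinates, as OpenCV has them. Camera axes: x right, y down, z forward; pixel columns grow to the right and rows downward; lengths in m; the calibration is good to about 2 mm. A picture is of the moment at which its call begins. There is no depth.
- bot.job_done(): hands the job in, once; it reports no verdict.
The state is a dict: "time": time; "q": joint angles; "qd": joint speeds; "joint_efforts": joint torques, N m; "ee_pos": TCP position; "tcp_rot": TCP orientation; "wrist_force": force on the tool from outside, world axes, zero at the start; "torque": the same for the moment, N m; "opening": finger opening in m.
Only numpy, scipy, OpenCV 4.12 (cv2) and the standard library are available. Lean on these libraries where they do the work, as an engineer would, in place of code of your own. Each camera call takes 0.05 s, during which the arm holds its last target. There are 200 camera calls.

## Working session

There is one attempt and no reset: what is moved stays moved. The work goes in short steps, Python scripts to look and compute and a shell command to move; the robot and the scene stay as the last step left them, time stands still between calls to the robot, and variables do not carry over. Pictures are saved under pics/ and viewed, about 8 in all and at most 12, crops included, and the job is handed in when it is done.

```bash
mkdir -p pics; ls
cat > h.py <<'E'
import numpy as np,cv2
from workcell import status,camera,bot
def cal(c):
    f=210/np.tan(np.radians(c['vfov']/2))
    return np.array([[f,0,c['cx']],[0,f,c['cy']],[0,0,1.]]),np.array(c['D'],float)
def ray(c,uv):
    K,D=cal(c);p=cv2.undistortPoints(np.array(uv,float).reshape(-1,1,2),K,D)[:,0]
    R=cv2.Rodrigues(np.array(c['rvec'],float))[0];t=np.array(c['tvec'],float).ravel()
    d=np.c_[p,np.ones(len(p))]@R;return -R.T@t,d/np.linalg.norm(d,axis=1)[:,None]
def onz(c,uv,z):
    o,d=ray(c,uv);return o+d*((z-o[2])/d[:,2])[:,None]
def proj(c,P):
    K,D=cal(c);return cv2.projectPoints(np.array(P,float).reshape(-1,1,3),np.array(c['rvec'],float),np.array(c['tvec'],float),K,D)[0][:,0]
def save(n,img,s=1):
    cv2.imwrite('pics/'+n+'.png',cv2.resize(img[...,::-1],None,fx=s,fy=s,interpolation=cv2.INTER_CUBIC))
def tri(c1,u1,c2,u2):
    o1,d1=ray(c1,u1);o2,d2=ray(c2,u2);out=[]
    for a,b in zip(d1,d2):
        s=np.linalg.lstsq(np.c_[a,-b],o2-o1,rcond=None)[0]
        out.append(np.r_[(o1+s[0]*a+o2+s[1]*b)/2,np.linalg.norm(o1+s[0]*a-o2-s[1]*b)])
    return np.array(out)
E
python3 - <<'E'
from h import *
import pickle
cs={n:camera(n) for n in('scene','top')}
pickle.dump(cs,open('c0.pkl','wb'))
for n in cs: save(n+'0',cs[n]['color'],1.4); o,d=ray(cs[n],[[280,210]]);print(n,cs[n]['vfov'],cs[n]['D'],o,d)
print(status.get_obs(),bot.grasp_offset)
E
```

```text
pics
scene 54.39346327582353 [0.01289982 0.         0.         0.         0.        ] [1.38184746 0.43650036 0.90530942] [[-0.67960793 -0.34781113 -0.64587962]]
top 56.725660796642515 [-0.0837897  0.         0.         0.         0.       ] [ 0.35173588 -0.02987028  1.43174634] [[ 0.12112492  0.03825614 -0.9918998 ]]
{'time': 0.1, 'q': array([ 6.63491266e+01,  5.00768194e+00,  1.00374764e+01,  9.50998084e+01,
       -3.95917200e-04,  8.99989821e+01]), 'qd': array([ 0.04587194, -0.0613586 ,  0.07115169,  0.06481841, -0.01884432,
       -0.08060285]), 'joint_efforts': array([-7.11003177e-04, -5.21560264e+01,  4.65654194e+01,  1.60323962e-02,
        1.64051147e-05, -6.00950074e-06]), 'ee_pos': array([0.22054382, 0.5035803 , 0.20944295]), 'tcp_rot': array([ -89.67702329,   89.92998496, -113.32687852]), 'wrist_force': array([-0.46763737, -0.4534582 ,  0.60898122]), 'torque': array([-0.00769724,  0.00193013, -0.03676266]), 'opening': 0.08550491622166372} 0.0187
```

View pics/scene0.png

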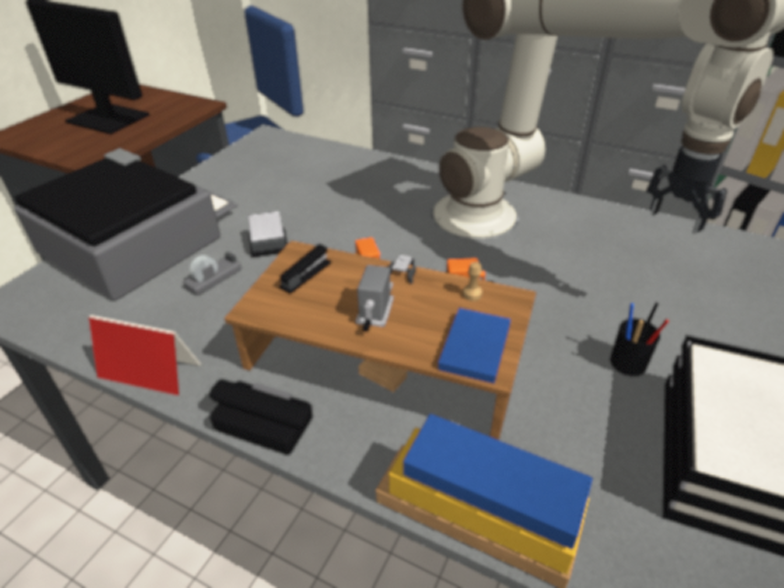

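View pics/top0.png

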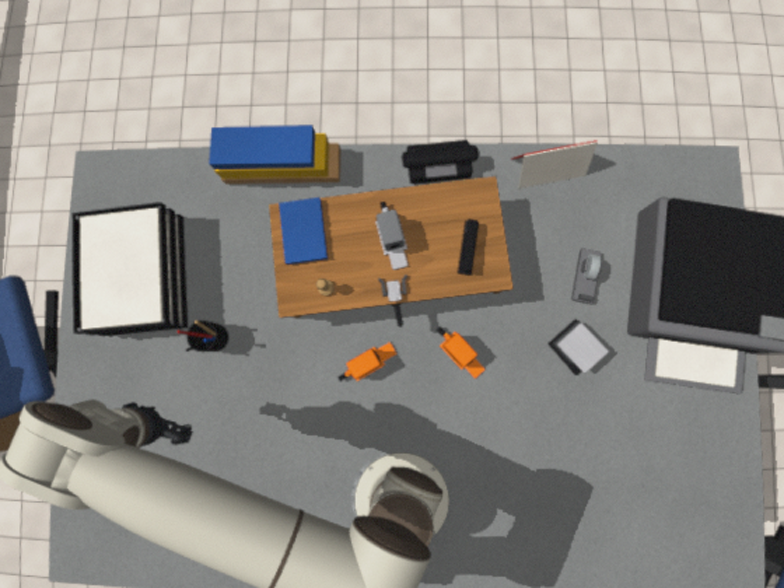

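Scene picture (784 px wide): the shelf has the grey sharpener at (376,292), the clamp at (404,264), the stapler at (304,268), the stamp at (472,282) and the notebook at (475,343). Top picture: the sharpener body is at (390,230) with its tongue towards (398,260), the clamp is at (394,290), and one knob arm shows at (398,316).

Possible matches for the sharpener: the grey one on the shelf at (390,230), the orange one at (368,362) and the orange one at (461,352). I choose the grey one and check it in a close crop.

Run:
```python
from h import *
import pickle
cs=pickle.load(open('c0.pkl','rb'));t=cs['top'];s=cs['scene']
a=cv2.resize(t['color'][135:240,240:335],None,fx=6,fy=6,interpolation=cv2.INTER_CUBIC)[:600]
cv2.imwrite('pics/crop1.png',a[...,::-1])
a=cv2.resize(s['color'][165:245,240:320],None,fx=7,fy=7,interpolation=cv2.INTER_CUBIC)
cv2.imwrite('pics/crop2.png',a[...,::-1])
# board: brown mask top
hsv=cv2.cvtColor(t['color'],cv2.COLOR_RGB2HSV)
m=((hsv[...,0]>5)&(hsv[...,0]<20)&(hsv[...,1]>100)&(hsv[...,2]<200)).astype('uint8')
m[:125]=0;m[232:]=0;m[:,:185]=0;m[:,375:]=0
c=max(cv2.findContours(m,0,2)[0],key=cv2.contourArea);h=cv2.convexHull(c)
q=cv2.approxPolyDP(h,6,True)[:,0];print(q)
P=onz(t,q,.155);print(P.round(4));print(np.linalg.norm(P-np.roll(P,-1,0),axis=1))
r=cv2.minAreaRect(onz(t,h[:,0],.155)[:,:2].astype('f4'));print(r)
```

```text
[[353 126]
 [365 206]
 [199 225]
 [193 146]]
[[ 0.7958 -0.2286  0.155 ]
 [ 0.5205 -0.2617  0.155 ]
 [ 0.4577  0.2887  0.155 ]
 [ 0.7288  0.3185  0.155 ]]
[0.27723202 0.55400111 0.272728   0.55119142]
((0.6241029500961304, 0.028513699769973755), (0.2827828526496887, 0.557804524898529), 7.073418617248535)
```

View pics/crop1.png

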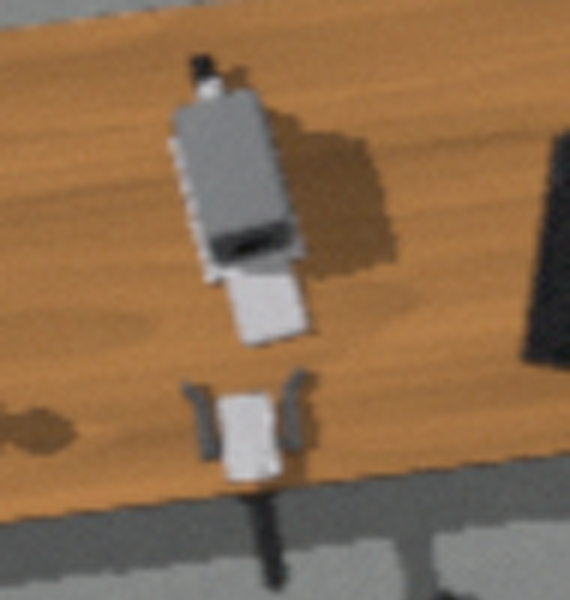

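View pics/crop2.png

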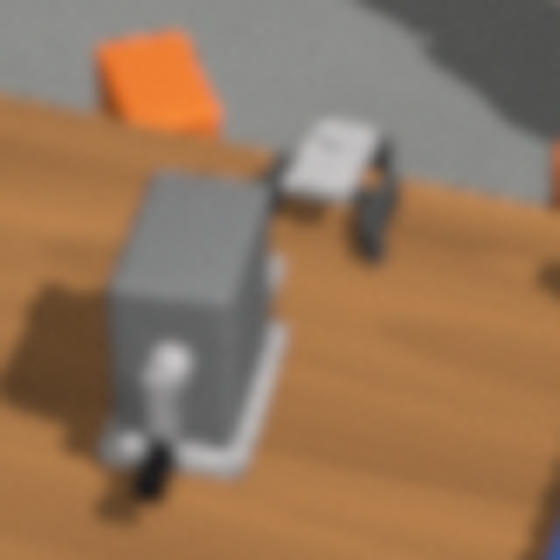

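The crops confirm the grey sharpener: white tongue towards the clamp, tip at crop (278,336), crank at the back. The clamp's jaw is at crop (250,437) and one knob arm points out to the front, with its end at (275,588). Now I convert these to positions.

Run:
```python
from h import *
import pickle
cs=pickle.load(open('c0.pkl','rb'));t=cs['top'];s=cs['scene']
T=lambda p:np.array(p,float)/6+[240,135]-.4
S=lambda p:np.array(p,float)/7+[240,165]-.4
th=np.radians(7.0);ax=np.array([np.cos(th),np.sin(th)]);ay=np.array([-ax[1],ax[0]])
O=np.array([.6241,.0285])-.126*ax;print('axis',O)
loc=lambda P:(np.c_[(P[:,:2]-O)@ax,(P[:,:2]-O)@ay]*1000).round(1)
def show(n,p,z):
    P=onz(t,T(p),z);print(n,P[:,:2].round(4).tolist(),loc(P).tolist())
show('cheek front ends',[[209,460],[292,450]],.169)
show('cheek flare ends',[[187,383],[303,372]],.169)
show('tongue tip corners',[[248,345],[308,330]],.163)
show('tongue rear',[[230,283],[290,268]],.163)
show('body top',[[175,108],[253,90],[292,223],[208,243]],.240)
show('arm',[[262,495],[275,588]],.132)
for z in(.175,.185):show('jaw',[[217,397],[272,393],[283,475],[228,482]],z)
# two-view: body top corners: rear-left.. scene corners (155,173)FR,(278,190)FL,(228,300)BL,(112,290)BR
X=tri(t,T([[253,90],[175,108],[292,223],[208,243]]),s,S([[112,292],[228,302],[157,173],[278,190]]));print(X.round(4),loc(X))
b=X[:,:2];print('mid',b.mean(0));
d=(b[0]+b[1]-b[2]-b[3]);print(np.degrees(np.arctan2(d[1],d[0])))
X=tri(t,T([[217,397],[272,393],[283,475],[228,482]]),s,S([[328,200],[283,185],[330,117],[383,125]]));print('jaw',X.round(4),loc(X))
# body top colour mask/minrect
```

```text
axis [0.49903918 0.01314446]
cheek front ends [[0.5018, 0.037], [0.5072, -0.0082]] [[5.6, 23.4], [5.5, -22.2]]
cheek flare ends [[0.5443, 0.0493], [0.5502, -0.0142]] [[49.3, 30.4], [47.5, -33.4]]
tongue tip corners [[0.5663, 0.0162], [0.5746, -0.0169]] [[67.1, -5.2], [71.4, -39.0]]
tongue rear [[0.6011, 0.0263], [0.6095, -0.0069]] [[102.9, 0.6], [107.2, -33.4]]
body top [[0.6799, 0.0522], [0.6894, 0.0112], [0.6177, -0.0094], [0.6073, 0.0344]] [[184.2, 16.8], [188.7, -25.1], [115.1, -36.8], [110.0, 7.9]]
arm [[0.4864, 0.0092], [0.4343, 0.0018]] [[-13.0, -2.4], [-65.6, -3.3]]
jaw [[0.5356, 0.0325], [0.5378, 0.0026], [0.4928, -0.0035], [0.4891, 0.0264]] [[38.7, 14.8], [37.1, -15.2], [-8.2, -15.7], [-8.3, 14.3]]
jaw [[0.5342, 0.0321], [0.5363, 0.0023], [0.4917, -0.0037], [0.488, 0.0259]] [[37.2, 14.5], [35.6, -15.3], [-9.3, -15.8], [-9.4, 14.0]]
[[ 0.6907  0.0119  0.2345  0.0011]
 [ 0.6801  0.0536  0.2371  0.0026]
 [ 0.6189 -0.0087  0.2334  0.0013]
 [ 0.6079  0.0367  0.2329  0.0041]] [[190.1 -24.6]
 [184.6  18.1]
 [116.3 -36.3]
 [110.9  10.1]]
mid [0.64939515 0.02335583]
14.580971021730589
jaw [[ 0.5369  0.0295  0.1757  0.0066]
 [ 0.5372  0.0037  0.1752  0.0024]
 [ 0.4908 -0.      0.1788  0.0078]
 [ 0.488   0.027   0.1812  0.002 ]] [[ 39.6  11.6]
 [ 36.7 -14. ]
 [ -9.8 -12. ]
 [ -9.3  15.1]]
```

Sharpener: body middle about (0.650, 0.0215), yaw about 14.3°. Knob axis about (0.499, 0.0125), shelf yaw 7.0°. Next, a planner for the shift in tool axes.

```bash
cat >> h.py <<'E'
from scipy.spatial.transform import Rotation as Ro
O=np.array([.4991,.0125]);YAW=7.0
def sh2w(x,y,z,yaw=None):
    a=np.radians(YAW if yaw is None else yaw);return np.array([O[0]+x*np.cos(a)-y*np.sin(a),O[1]+x*np.sin(a)+y*np.cos(a),z])
def plan(tgt,yaw,ob=None,half=True):
    """shift mm (tool axes) & turn deg to bring TCP to tgt with tool y at heading yaw+90"""
    ob=ob or status.get_obs();R=Ro.from_euler('xyz',ob['tcp_rot'],degrees=True).as_matrix()
    d=R.T@(np.array(tgt)-ob['ee_pos'])*1000
    h=np.degrees(np.arctan2(R[1,1],R[0,1]));dy=yaw+90-h
    per=180 if half else 360
    dy=(dy+per/2)%per-per/2
    print('shift',d.round(1),'turn',round(-dy*np.sign(-R[2,0])*1.0,1),'| ypos hd',round(h,1),'xax',R[:,0].round(3),'z hd',round(np.degrees(np.arctan2(R[1,2],R[0,2])),1))
E
python3 - <<'E'
from h import *
plan([.650,.0215,.32],14.3);plan([.650,.0215,.181],14.3)
E
```

```text
shift [-110.2 -269.5  586.8] turn -37.9 | ypos hd 66.4 xax [-0.    -0.001 -1.   ] z hd -23.6
shift [  28.8 -269.3  586.8] turn -37.9 | ypos hd 66.4 xax [-0.    -0.001 -1.   ] z hd -23.6
```

```bash
python3 -m jog '-55 0 0 0; -110 0 0 0; -110 -18 40 -4; -110 -42 90 -10; -110 -66 143 -17; -110 -90 196 -24; -110 -112 245 -30; -110 -135 294 -37.9' 1; python3 -m jog '0 -20 45 0; 0 -45 98 0; 0 -68 150 0; 0 -90 200 0; 0 -112 245 0; 0 -135 293 0; 0 -135 293 0; 0 -135 293 0' 1 && python3 -c "
from h import *
plan([.650,.0215,.181],14.3)"
```

```text
time: 1.1
ee_pos: [0.4367, 0.2607, 0.3198]
tcp_rot: [-169.5, 90.0, -155.0]
wrist_force: [0.6, 0.6, 0.1]
opening: 0.0851
time: 2.1
ee_pos: [0.7202, 0.1949, 0.2928]
tcp_rot: [1.2, 87.6, 15.4]
wrist_force: [-0.5, -0.1, -0.2]
opening: 0.0849
shift [ 106.9 -150.8 -115.3] turn -0.1 | ypos hd 104.2 xax [ 0.041  0.011 -0.999] z hd 14.2
```

The second call's axes had turned with the tool, so it overshot at a safe height, touching nothing. I'm bringing it back.

```bash
python3 -m jog '0 -20 -20 0; 0 -50 -50 0; 0 -80 -80 0; 0 -115 -105 0; 0 -150 -115 0; 0 -150 -115 0; 0 -150 -115 0; 0 -150 -115 0' 1; python3 -c "
from h import *
plan([.650,.0215,.181],14.3)"
```

```text
time: 3.1
ee_pos: [0.6462, 0.0223, 0.2876]
tcp_rot: [0.8, 87.6, 15.2]
wrist_force: [-0.3, -0.3, -0.7]
opening: 0.0852
shift [106.7  -1.8  -1. ] turn 0.0 | ypos hd 104.3 xax [ 0.041  0.011 -0.999] z hd 14.3
```

A 2.4° tilt about the jaw axis remains from that reach limit. It doesn't affect the grip because the pads stay parallel to the body's sides. I descend with the gripper open and check by picture before closing.

```bash
python3 -m jog '15 0 0 0; 35 -1 0 0; 55 -2 0 0; 70 -2 -1 0; 82 -2 -1 0; 92 -2 -1 0; 100 -2 -1 0; 105 -2 -1 0' 1
python3 - <<'E'
from h import *
import pickle
cs={n:camera(n) for n in('scene','top')};pickle.dump(cs,open('c1.pkl','wb'))
a=cv2.resize(cs['top']['color'][130:230,230:340],None,fx=4,fy=4,interpolation=cv2.INTER_CUBIC)
b=cv2.resize(cs['scene']['color'][150:250,230:320],None,fx=4,fy=4,interpolation=cv2.INTER_CUBIC)
cv2.imwrite('pics/g1.png',np.hstack([a,b])[...,::-1])
plan([.650,.0215,.181],14.3);print(status.get_obs()['wrist_force'])
E
```

```text
time: 4.1
ee_pos: [0.6499, 0.0201, 0.1818]
tcp_rot: [0.9, 87.6, 15.1]
wrist_force: [0.6, 0.2, -0.3]
opening: 0.0855
shift [0.7 1.4 0.6] turn -0.1 | ypos hd 104.2 xax [ 0.04   0.011 -0.999] z hd 14.2
[-0.43994071  0.5339703  -0.48619518]
```

View pics/g1.png

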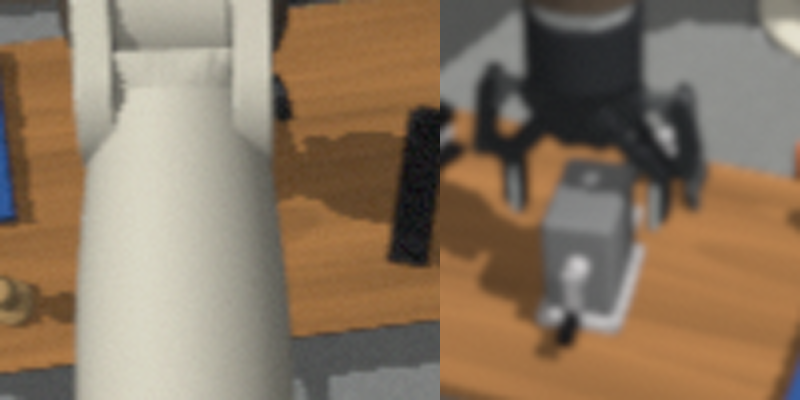

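The gripper straddles the body with tips at crop (515,195) and (655,215), but it looks towards the front in this view. I'll check by projecting the expected tip positions.

Run:
```python
from h import *
import pickle
s=pickle.load(open('c1.pkl','rb'))['scene']
ob=status.get_obs();R=Ro.from_euler('xyz',ob['tcp_rot'],degrees=True).as_matrix();p=ob['ee_pos']
P=[p+R@[-.013,e*.0425,0] for e in(1,-1)]+[p+R@[-.0187,0,0]]
print((proj(s,P)-[230,150])*4+[440,0])
for c,z in [((.650,.0215),.24),((.6505,.0215),.155)]:
  a=np.radians(14.3);u=np.array([np.cos(a),np.sin(a)]);v=np.array([-u[1],u[0]])
  Q=[np.r_[np.array(c)+i*.0375*u+j*.024*v,z] for i,j in((1,1),(1,-1),(-1,-1),(-1,1))]
  print(((proj(s,Q)-[230,150])*4+[440,0]).round())
```

```text
[[646.47192153 247.10208605]
 [524.00025225 230.49954256]
 [584.65809374 232.04786448]]
[[607. 228.]
 [534. 218.]
 [563. 149.]
 [633. 158.]]
[[609. 326.]
 [540. 316.]
 [568. 245.]
 [634. 254.]]
```

Run:
```python
from h import *
import pickle
s=pickle.load(open('c1.pkl','rb'))['scene']
a=cv2.resize(s['color'][165:240,235:305],None,fx=8,fy=8,interpolation=cv2.INTER_CUBIC)
cv2.imwrite('pics/g2.png',cv2.convertScaleAbs(a[...,::-1],alpha=1.4))
```

```text
(no output)
```

View pics/g2.png

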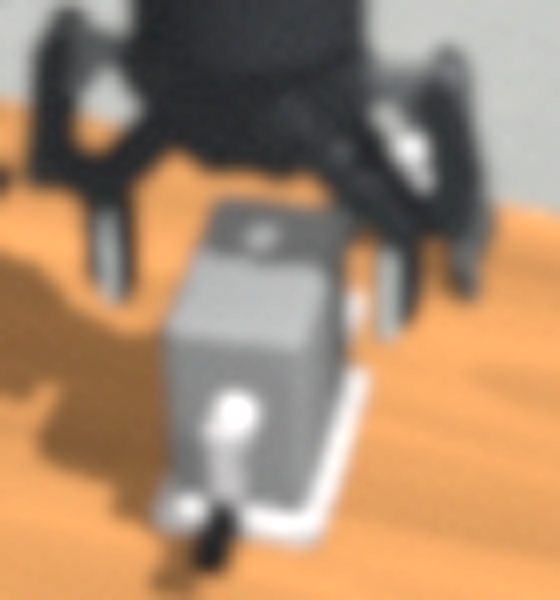

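The view shows the open tips at crop (115,300) and (393,335), on both sides of the body (165–345 wide) and clear of it. Closing gently.

```bash
python3 -m jog '0 1 0 0; 0 1 0 0; 0 1 0 0; 0 1 0 0; 0 1 0 0; 0 1 0 0; 0 1 0 0; 0 1 0 0' 0.3 25
python3 - <<'E'
from h import *
import pickle
cs={n:camera(n) for n in('scene','top')};pickle.dump(cs,open('c2.pkl','wb'))
plan([.650,.0215,.181],14.3);o=status.get_obs();print(o['wrist_force'],o['torque'],o['opening'])
s=cs['scene']
a=cv2.resize(s['color'][165:240,235:305],None,fx=8,fy=8,interpolation=cv2.INTER_CUBIC)
cv2.imwrite('pics/g3.png',cv2.convertScaleAbs(a[...,::-1],alpha=1.4))
E
```

```text
time: 5.2
ee_pos: [0.6498, 0.0211, 0.1826]
tcp_rot: [0.9, 87.6, 15.1]
wrist_force: [-1.2, 1.7, 5.6]
opening: 0.0476
shift [1.7 0.3 0.3] turn -0.0 | ypos hd 104.3 xax [ 0.041  0.011 -0.999] z hd 14.3
[-1.58770332  1.59582093  5.55037932] [ 0.21520853  0.20840825 -0.04023198] 0.047630076151052664
```

View pics/g3.png

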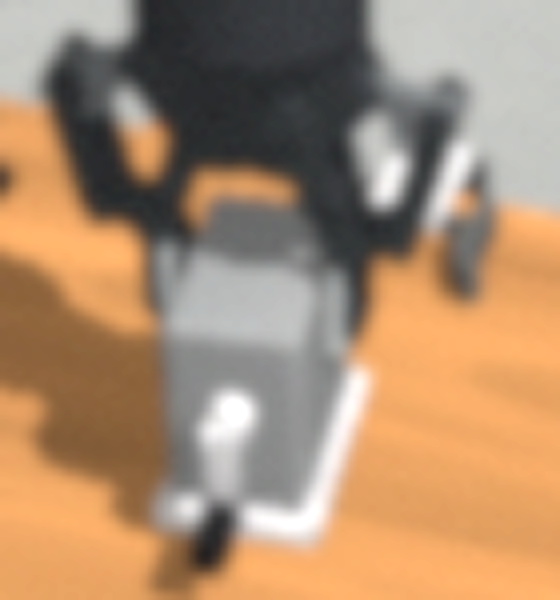

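The body is gripped (opening 47.6 mm) and hardly moved. Next I turn it straight and line it up in front of the mouth.

Run:
```python
from h import *
o=status.get_obs();p=o['ee_pos'];d=p[:2]-O;a=np.radians(7)
print('loc',d@[np.cos(a),np.sin(a)],d@[-np.sin(a),np.cos(a)])
plan(sh2w(.1445,0,.1832),7)
```

```text
loc 0.15057414162662183 -0.009831022746280683
shift [-0.7 10.5 -4.8] turn 7.3 | ypos hd 104.3 xax [ 0.041  0.011 -0.999] z hd 14.3
```

```bash
python3 -m jog '-0.4 0 0 0; -0.6 1.5 -0.5 1; -0.7 3 -1.5 2.2; -0.7 5 -2.5 3.5; -0.7 7 -3.5 5; -0.7 9 -4.5 6.3; -0.7 10.5 -4.8 7.3; -0.7 10.5 -4.8 7.3'
python3 - <<'E'
from h import *
import pickle
cs={n:camera(n) for n in('scene','top')};pickle.dump(cs,open('c3.pkl','wb'))
o=status.get_obs();print(o['wrist_force'],o['torque'],o['opening'])
plan(sh2w(.1445,0,.1832),7)
s=cs['scene']
a=cv2.resize(s['color'][165:240,235:305],None,fx=8,fy=8,interpolation=cv2.INTER_CUBIC)
cv2.imwrite('pics/g4.png',cv2.convertScaleAbs(a[...,::-1],alpha=1.4))
t=cs['top'];P=[sh2w(-.056,0,.132),sh2w(.05,.032,.169),sh2w(.05,-.032,.169)];print(proj(t,P))
E
```

```text
time: 6.3
ee_pos: [0.6422, 0.0301, 0.1827]
tcp_rot: [8.4, 87.6, 15.4]
wrist_force: [0.6, -1.8, 4.9]
opening: 0.0477
[-0.79389705 -2.34629859  3.38636969] [-0.77995659 -0.08480077 -0.08302845] 0.047775635351836584
shift [-0.4 -0.   0.3] turn -0.0 | ypos hd 97.0 xax [ 0.04   0.011 -0.999] z hd 6.9
[[284.28889127 229.85226199]
 [270.45992147 198.27019331]
 [289.78046642 195.88189098]]
```

View pics/g4.png

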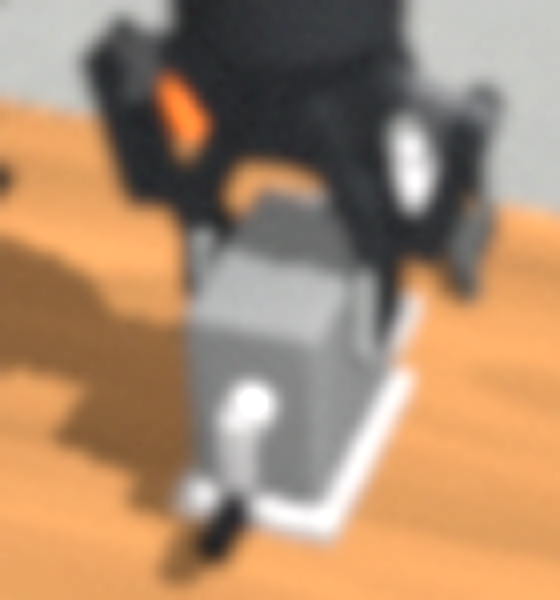

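```bash
python3 -m jog '-0.2 0 -4 0; -0.3 0 -8 0; -0.5 0 -12 0; -0.7 0 -16 0; -0.8 0 -20 0; -1 0 -24 0; -1.1 0 -27 0; -1.2 0 -30 0'
python3 - <<'E'
from h import *
o=status.get_obs();print(o['wrist_force'],o['torque'],o['opening'])
plan(sh2w(.0955,0,.1832),7)
E
```

```text
time: 7.4
ee_pos: [0.6128, 0.0267, 0.1828]
tcp_rot: [8.9, 87.6, 15.9]
wrist_force: [5.0, 1.3, 4.8]
opening: 0.0475
[4.95716372 1.29140069 4.8170652 ] [ 0.06641319 -1.10772583  0.05953266] 0.04752262139374426
shift [ -1.2  -0.3 -19. ] turn -0.0 | ypos hd 97.0 xax [ 0.041  0.012 -0.999] z hd 7.0
```

```bash
python3 -m jog '-0.5 0 -1 0; -0.8 0 -3 0; -0.9 0 -5 0; -1 0 -7 0; -1.1 0 -9 0; -1.2 0 -11 0; -1.2 0 -13 0; -1.2 0 -14 0'
python3 - <<'E'
from h import *
o=status.get_obs();print(o['wrist_force'],o['torque'],o['opening'])
plan(sh2w(.0955,0,.1832),7)
E
```

```text
time: 8.4
ee_pos: [0.5982, 0.0245, 0.1829]
tcp_rot: [8.4, 87.7, 15.4]
wrist_force: [-0.2, 0.6, -4.4]
opening: 0.0471
[-0.17001012  0.56901507 -4.36230866] [-0.02606127  0.05108956  0.01811605] 0.04712297585278436
shift [-0.5  0.1 -4.3] turn -0.1 | ypos hd 96.9 xax [ 0.039  0.011 -0.999] z hd 6.9
```

Now the weight is carried (−4.4 N) and there is no side force. I continue slowly towards the stop.

```bash
python3 -m jog '0 0 -0.3 0; 0 0 -0.6 0; 0 0 -0.9 0; 0 0 -1.2 0; -0.1 0 -1.5 0; -0.1 0 -1.8 0; -0.1 0 -2.1 0; -0.1 0 -2.4 0'; python3 -m jog '0 0 -0.2 0; 0 0 -0.4 0; 0 0 -0.6 0; 0 0 -0.8 0; 0 0 -1.0 0; 0 0 -1.2 0; 0 0 -1.4 0; 0 0 -1.5 0'
```

```text
time: 9.4
ee_pos: [0.5962, 0.0243, 0.1832]
tcp_rot: [8.2, 87.6, 15.1]
wrist_force: [0.5, -0.5, -4.7]
opening: 0.0477
time: 10.4
ee_pos: [0.5947, 0.0241, 0.1832]
tcp_rot: [8.2, 87.6, 15.1]
wrist_force: [-0.6, 1.0, -2.7]
opening: 0.0476
```

```bash
python3 -m jog '0 0 -0.2 0; 0 0 -0.4 0; 0 0 -0.6 0; 0 0 -0.8 0; 0 0 -1.0 0; 0 0 -1.2 0; 0 0 -1.4 0; 0 0 -1.5 0'
```

```text
time: 11.4
ee_pos: [0.5941, 0.0241, 0.1836]
tcp_rot: [7.8, 87.5, 14.8]
wrist_force: [5.8, 1.2, -2.1]
opening: 0.0478
```

Contact is at TCP local x of about 95.7 mm (expected 95.5). One small further press to confirm it is fully home.

```bash
python3 -m jog '0 0 -0.1 0; 0 0 -0.2 0; 0 0 -0.3 0; 0 0 -0.4 0; 0 0 -0.5 0; 0 0 -0.6 0; 0 0 -0.7 0; 0 0 -0.7 0'; python3 -c "
from h import *
o=status.get_obs();print(o['wrist_force'],o['torque'])
plan(sh2w(.0955,0,.1832),7)"
```

```text
time: 12.4
ee_pos: [0.5939, 0.0241, 0.1839]
tcp_rot: [7.7, 87.4, 14.6]
wrist_force: [7.7, 1.4, -0.3]
opening: 0.0477
[ 7.69576684  1.42467732 -0.25299557] [ 0.36609077 -1.73863828 -0.11563796]
shift [ 0.7  0.  -0. ] turn -0.0 | ypos hd 97.0 xax [ 0.043  0.011 -0.999] z hd 6.9
```

```bash
python3 -m jog '0.2 0 0 0; 0.4 0 0 0; 0.6 0 0 0; 0.8 0 0 0; 1 0 0 0; 1.1 0 0 0; 1.2 0 0 0; 1.2 0 0 0'; python3 -c "
from h import *
o=status.get_obs();print(o['wrist_force'],o['torque'])"
```

```text
time: 13.4
ee_pos: [0.5941, 0.024, 0.1831]
tcp_rot: [7.2, 87.4, 14.2]
wrist_force: [8.6, 0.9, 0.7]
opening: 0.0477
[8.58405796 0.89133244 0.71078522] [ 0.29841277 -1.7692307  -0.16136675]
```

```bash
python3 -m jog '0.2 0 0 0; 0.4 0 0 0; 0.6 0 0 0; 0.6 0 0 0; 0.6 0 0 0; 0.6 0 0 0; 0.6 0 0 0; 0.6 0 0 0' ; python3 -m jog '0 0 0 0; 0 0 0 0; 0 0 0 0; 0 0 0 0; -3 0 0 0; -10 0 0 0; -25 0 0 0; -45 0 0 0' 1; python3 -m jog '-40 0 0 0; -65 0 -20 0; -75 0 -60 0; -75 0 -110 0; -75 0 -155 0; -75 0 -170 0; -75 0 -170 0; -75 0 -170 0' 0;python3 - <<'E'
from h import *
import pickle
cs={n:camera(n) for n in('scene','top')};pickle.dump(cs,open('c4.pkl','wb'))
o=status.get_obs();print(o['wrist_force'],o['torque'],o['opening'])
plan(sh2w(-.056,.045,.25),7)
b=cv2.resize(cs['scene']['color'][155:235,235:305],None,fx=7,fy=7,interpolation=cv2.INTER_CUBIC)[:560]
cv2.imwrite('pics/g5.png',b[...,::-1])
E
```

```text
time: 14.4
ee_pos: [0.5943, 0.024, 0.183]
tcp_rot: [7.0, 87.4, 13.9]
wrist_force: [8.3, 0.7, 3.3]
opening: 0.048
time: 15.4
ee_pos: [0.5907, 0.0234, 0.2274]
tcp_rot: [8.1, 87.6, 15.1]
wrist_force: [-0.7, -1.0, -0.5]
opening: 0.0854
time: 16.4
ee_pos: [0.4202, 0.0021, 0.2942]
tcp_rot: [8.2, 87.6, 15.1]
wrist_force: [-0.1, 0.4, 0.2]
opening: -0.0002
[ 0.30724822  0.90775312 -0.59505615] [-0.01381894  0.06449123  0.06280015] -1.2004479919438556e-05
shift [45.  45.4 21.8] turn -0.0 | ypos hd 97.0 xax [ 0.039  0.011 -0.999] z hd 6.9
```

View pics/g5.png

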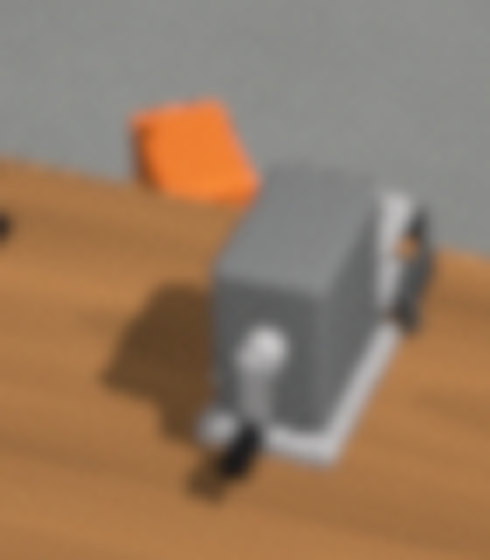

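The sharpener looks straight in the clamp: body at (300,230), tongue under the jaw at about (395,200). Fingers are shut. I go down beside the front knob arm, on its +y side.

```bash
python3 -m jog '0 15 7 0; 0 30 15 0; 15 45 22 0; 50 45 22 0; 90 45 22 0; 130 45 22 0; 160 45 22 0; 174 45 22 0' 0
python3 - <<'E'
from h import *
o=status.get_obs();print(o['wrist_force'],o['q'].round(1))
plan(sh2w(-.056,.040,.121),7)
import pickle
cs=pickle.load(open('c4.pkl','rb'));cs2={'top':camera('top')};pickle.dump(cs2,open('c5.pkl','wb'))
a=cv2.resize(cs2['top']['color'][150:250,235:335],None,fx=4,fy=4,interpolation=cv2.INTER_CUBIC)
b=cv2.resize(camera('scene')['color'][130:230,235:335],None,fx=4,fy=4,interpolation=cv2.INTER_CUBIC)
cv2.imwrite('pics/k1.png',np.hstack([a,b])[...,::-1])
E
```

```text
time: 17.5
ee_pos: [0.4416, 0.0517, 0.1189]
tcp_rot: [8.9, 87.8, 15.9]
wrist_force: [-0.5, 0.5, 1.1]
opening: -0.0002
[-0.45553392  0.45081329  1.05798484] [  6.4 -12.7 -16.8  83.8   0.4  -0.5]
shift [-2.3 -5.9 -3.7] turn -0.0 | ypos hd 97.0 xax [ 0.037  0.011 -0.999] z hd 7.0
```

```bash
python3 -m jog '-1 -3 -1 0; -2 -6 -2 0; -2 -9 -3 0; -2 -12 -3.7 0; -2 -14 -3.7 0; -2 -16 -3.7 0; -2 -18 -3.7 0; -2 -19 -3.7 0';  python3 -m jog '0 -1 0 0; 0 -2 0 0; 0 -3 0 0; 0 -4 0 0; 0 -5 0 0; 0 -6 0 0; 0 -7 0 0; 0 -8 0 0'; python3 -c "
from h import *
plan(sh2w(-.056,.020,.121),7)"
```

```text
time: 18.6
ee_pos: [0.4411, 0.0318, 0.1232]
tcp_rot: [8.2, 87.6, 15.2]
wrist_force: [-0.6, -0.1, 0.3]
opening: -0.0
time: 19.6
ee_pos: [0.4421, 0.0239, 0.1232]
tcp_rot: [8.1, 87.6, 15.1]
wrist_force: [-0.4, 0.4, 0.0]
opening: -0.0
shift [ 2.2  1.7 -0.9] turn -0.0 | ypos hd 97.0 xax [ 0.04   0.011 -0.999] z hd 6.9
```

```bash
python3 -m jog '1 -1 -0.5 0; 2 -2 -1 0; 2 -3 -1 0; 2 -4 -1 0; 2 -5 -1 0; 2 -6 -1 0; 2 -7 -1 0; 2 -8 -1 0'; python3 -c "
from h import *
o=status.get_obs();print(o['wrist_force'],o['torque'])
plan(sh2w(-.056,.010,.121),7)"
```

```text
time: 20.6
ee_pos: [0.4421, 0.0159, 0.1211]
tcp_rot: [8.2, 87.6, 15.1]
wrist_force: [0.5, 0.1, 0.1]
opening: -0.0001
[0.51897003 0.13841916 0.07774824] [ 0.01024547 -0.00761912 -0.00124789]
shift [ 0.1 -0.3  0.1] turn -0.0 | ypos hd 97.0 xax [ 0.04   0.011 -0.999] z hd 6.9
```

```bash
python3 -m jog '0 -0.5 0 0; 0 -1 0 0; 0 -1.5 0 0; 0 -2 0 0; 0 -2.5 0 0; 0 -3 0 0; 0 -3.5 0 0; 0 -4 0 0'; python3 -c "
from h import *
import pickle
o=status.get_obs();print(o['wrist_force'],o['torque'])
plan(sh2w(-.056,.010,.121),7)
c=camera('scene');t=camera('top')
a=cv2.resize(t['color'][150:250,235:335],None,fx=4,fy=4,interpolation=cv2.INTER_CUBIC)
b=cv2.resize(c['color'][130:230,235:335],None,fx=4,fy=4,interpolation=cv2.INTER_CUBIC)
cv2.imwrite('pics/k2.png',np.hstack([a,b])[...,::-1])
"
```

```text
time: 21.6
ee_pos: [0.4426, 0.012, 0.1211]
tcp_rot: [8.2, 87.6, 15.1]
wrist_force: [0.0, -0.5, 1.0]
opening: -0.0003
[ 0.04776112 -0.53788021  1.01610057] [-0.03390423  0.06871769 -0.00717143]
shift [0.1 3.6 0.1] turn -0.0 | ypos hd 97.0 xax [ 0.04   0.011 -0.999] z hd 6.9
```

View pics/k2.png

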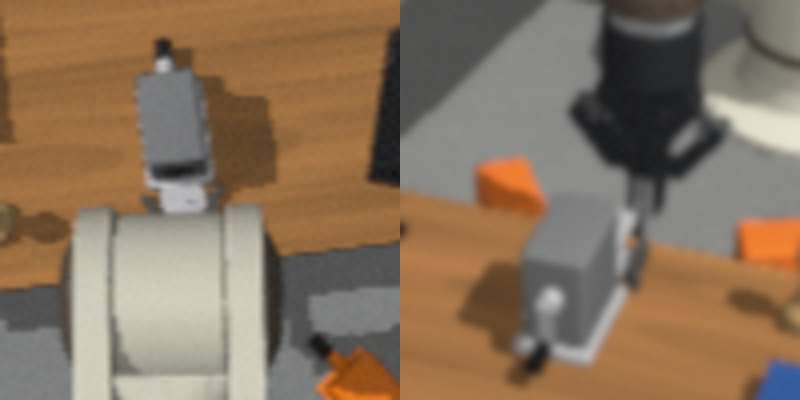

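The gripper stands in front of the clamp; the knob itself is hidden by the arm. No contact felt yet, so I go a little further.

```bash
python3 -m jog '0 -0.5 0 0; 0 -1 0 0; 0 -1.5 0 0; 0 -2 0 0; 0 -2.5 0 0; 0 -3 0 0; 0 -3.5 0 0; 0 -4 0 0'; python3 -c "
from h import *
o=status.get_obs();print(o['wrist_force'],o['torque'])"
```

```text
time: 22.7
ee_pos: [0.4431, 0.008, 0.1211]
tcp_rot: [8.2, 87.6, 15.1]
wrist_force: [-0.2, -0.2, 0.4]
opening: 0.0002
[-0.16336517 -0.22179765  0.3829051 ] [-0.02255712  0.07544895  0.07600511]
```

There is no contact at y = 2.4 mm although the arm should be within 5 mm. So the real fingertips end higher than the TCP suggests, which fits the earlier picture, and they are passing above the arm. I back off to +y, go 16 mm lower and try again.

```bash
python3 -m jog '-3 5 0 0; -3 15 0 0; -3 26 0 0; 0 30 0 0; 5 30 0 0; 10 30 0 0; 14 30 0 0; 16 30 0 0'; python3 -m jog '0 -2 0 0; 0 -4 0 0; 0 -6 0 0; 0 -7 0 0; 0 -8 0 0; 0 -9 0 0; 0 -10 0 0; 0 -11 0 0'; python3 -m jog '0 -1 0 0; 0 -2 0 0; 0 -3 0 0; 0 -4 0 0; 0 -5 0 0; 0 -6 0 0; 0 -6.5 0 0; 0 -7 0 0'; python3 -c "
from h import *
o=status.get_obs();print(o['wrist_force'],o['torque'])
plan(sh2w(-.056,.010,.105),7)"
```

```text
time: 23.7
ee_pos: [0.44, 0.0378, 0.1049]
tcp_rot: [8.3, 87.6, 15.2]
wrist_force: [1.4, 0.3, 0.4]
opening: 0.0002
time: 24.7
ee_pos: [0.4415, 0.027, 0.1052]
tcp_rot: [8.2, 87.6, 15.2]
wrist_force: [1.0, 1.1, 0.3]
opening: -0.0003
time: 25.7
ee_pos: [0.4423, 0.0201, 0.1052]
tcp_rot: [8.2, 87.6, 15.1]
wrist_force: [-0.1, -0.5, -0.0]
opening: 0.0
[-0.11855507 -0.46989105 -0.03553257] [-0.00877806  0.08695279 -0.01905519]
shift [ 0.1 -4.4 -0.5] turn -0.0 | ypos hd 97.0 xax [ 0.04   0.011 -0.999] z hd 6.9
```

```bash
python3 -m jog '0 -1 0 0; 0 -2 0 0; 0 -3 0 0; 0 -4 0 0; 0 -5 0 0; 0 -6 0 0; 0 -6.5 0 0; 0 -7 0 0';python3 -m jog '0 -0.5 0 0; 0 -1 0 0; 0 -1.5 0 0; 0 -2 0 0; 0 -2.5 0 0; 0 -3 0 0; 0 -3.5 0 0; 0 -4 0 0'; python3 -c "
from h import *
o=status.get_obs();print(o['wrist_force'],o['torque'])
plan(sh2w(-.056,.010,.105),7)"
```

```text
time: 26.7
ee_pos: [0.443, 0.0141, 0.1051]
tcp_rot: [11.3, 87.6, 18.3]
wrist_force: [-1.3, 6.7, 0.4]
opening: -0.0003
time: 27.7
ee_pos: [0.4435, 0.0102, 0.1051]
tcp_rot: [11.4, 87.6, 18.4]
wrist_force: [-0.4, 7.4, 0.5]
opening: 0.0001
[-0.39792495  7.41518519  0.54890143] [1.47468111 0.20317183 0.16716935]
shift [ 0.1  5.5 -0.5] turn 0.0 | ypos hd 97.0 xax [ 0.04   0.013 -0.999] z hd 7.0
```

Contact: free running reads about 7.4 N at radius 56 mm. Now I push round the arc in 20° calls, turning the tool with the arm.

```bash
cat > f.py <<'E'
from h import *
F=[];T=[]
o=status.get_obs();p=o['ee_pos'];d=p[:2]-O;a=np.radians(YAW)
l=np.array([d@[np.cos(a),np.sin(a)],d@[-np.sin(a),np.cos(a)]])*1000
R=Ro.from_euler('xyz',o['tcp_rot'],degrees=True).as_matrix()
hy=np.degrees(np.arctan2(R[1,1],R[0,1]))-97
f=o['wrist_force'];M=d[0]*f[1]-d[1]*f[0]
fy=R[:,1]@f;fz=R[:,2]@f
print('loc',l.round(1),'r %.1f'%np.hypot(*l),'ang %.1f'%np.degrees(np.arctan2(-l[1],-l[0])),'tool yaw %.1f'%hy,'Ft %.2f Fz %.2f'%(fy,fz),'moment/56mm %.2f'%(-M/.056),'z',p[2].round(4))
E
python3 -m jog '0 -2.4 -0.1 -2.5; 0 -4.9 -0.2 -5; 0 -7.3 -0.1 -7.5; 0 -9.7 0.1 -10; 0 -12.1 0.3 -12.5; 0 -14.5 0.7 -15; 0 -16.9 1.2 -17.5; 0 -19.2 1.8 -20'; python3 f.py
```

```text
time: 28.7
ee_pos: [0.4475, -0.0087, 0.105]
tcp_rot: [-8.5, 87.6, 18.6]
wrist_force: [-1.3, 7.8, 0.8]
opening: -0.0001
loc [-53.8 -14.7] r 55.8 ang 15.3 tool yaw 20.1 Ft 7.51 Fz 2.44 moment/56mm 7.66 z 0.105
```

```bash
python3 -m jog '0 -2.4 -0.1 -2.5; 0 -4.9 -0.2 -5; 0 -7.3 -0.1 -7.5; 0 -9.7 0.1 -10; 0 -12.1 0.3 -12.5; 0 -14.5 0.7 -15; 0 -16.9 1.2 -17.5; 0 -19.2 1.8 -20'; python3 f.py
```

```text
time: 29.7
ee_pos: [0.4573, -0.0251, 0.105]
tcp_rot: [-28.3, 87.7, 18.8]
wrist_force: [-3.9, 6.9, 0.8]
opening: 0.0001
loc [-46.1 -32.2] r 56.2 ang 34.9 tool yaw 40.1 Ft 7.53 Fz 2.46 moment/56mm 7.76 z 0.105
```

```bash
python3 -m jog '0 -1.5 -0.1 -1.5; 0 -2.9 -0.2 -3; 0 -4.4 -0.2 -4.5; 0 -5.8 -0.2 -6; 0 -7.3 -0.1 -7.5; 0 -8.7 0 -9; 0 -10.2 0.1 -10.5; 0 -11.6 0.3 -12'; python3 f.py; python3 -c "
from h import *
plan(sh2w(-.075,-.02,.150),7+20,half=False)
plan(sh2w(-.062,.036,.150),7,half=False)
plan(sh2w(-.050,.030,.105),7-20,half=False)"
```

```text
time: 30.7
ee_pos: [0.4654, -0.033, 0.105]
tcp_rot: [-40.7, 87.8, 18.4]
wrist_force: [-5.7, 5.0, 0.8]
opening: 0.0002
loc [-39.  -41.1] r 56.6 ang 46.5 tool yaw 52.0 Ft 7.45 Fz 1.32 moment/56mm 7.64 z 0.105
shift [-46.2  40.2  -4.2] turn 32.0 | ypos hd 149.0 xax [ 0.037  0.012 -0.999] z hd 59.1
shift [-45.3  64.4  47.9] turn 52.0 | ypos hd 149.0 xax [ 0.037  0.012 -0.999] z hd 59.1
shift [ 0.1 52.4 49.2] turn 72.0 | ypos hd 149.0 xax [ 0.037  0.012 -0.999] z hd 59.1
```

Still free at about 7.6 N after roughly 1.0 rad. I lift off and go over to the next arm, now at about −30°, on its +y side.

```bash
python3 -m jog '-3 4 0 0; -30 5 0 0; -46 15 5 5; -46 28 15 15; -46 40 27 25; -46 52 38 35; -46 60 46 45; -46 64 48 52'; python3 f.py; python3 -c "
from h import *
plan(sh2w(-.038,.045,.150),7-38,half=False)"
```

```text
time: 31.7
ee_pos: [0.4348, 0.0404, 0.1515]
tcp_rot: [7.8, 87.6, 14.4]
wrist_force: [-0.1, -0.1, -0.2]
opening: 0.0001
loc [-60.4  35.5] r 70.1 ang -30.5 tool yaw -0.3 Ft -0.12 Fz -0.10 moment/56mm -0.19 z 0.1515
shift [ 2.5  9.6 22.3] turn 37.7 | ypos hd 96.7 xax [ 0.041  0.011 -0.999] z hd 6.7
```

```bash
python3 -m jog '0 3 6 9; 1 6 12 18; 2 8 18 27; 2 9 22 36; 12 9.6 22.3 38; 26 9.6 22.3 38; 38 9.6 22.3 38; 45 9.6 22.3 38'; python3 f.py; python3 -c "
from h import *
plan(sh2w(-.0412,.0379,.107),7-38,half=False)"
```

```text
time: 32.7
ee_pos: [0.4571, 0.0526, 0.1059]
tcp_rot: [46.3, 87.7, 15.3]
wrist_force: [-0.2, -0.0, -0.4]
opening: 0.0
loc [-36.8  44.9] r 58.1 ang -50.7 tool yaw -38.0 Ft -0.16 Fz -0.17 moment/56mm -0.19 z 0.1059
shift [-1.4 -8.2  0.9] turn 0.0 | ypos hd 59.0 xax [ 0.039  0.011 -0.999] z hd -31.0
```

```bash
python3 -m jog '0 -2 0.5 0; 0 -4 0.5 0; 0 -5.5 1 0; 0 -7 1 0; 0 -8 1 0; 0 -9 1 0; 0 -10 1 0; 0 -11 1 0'; python3 f.py
```

```text
time: 33.7
ee_pos: [0.4531, 0.0438, 0.1071]
tcp_rot: [49.1, 87.5, 18.1]
wrist_force: [2.4, 7.8, -4.5]
opening: 0.0003
loc [-41.8  36.6] r 55.6 ang -41.2 tool yaw -38.0 Ft 7.81 Fz -2.10 moment/56mm 7.78 z 0.1071
```

```bash
python3 -m jog '0 -1.8 -0.1 -1.9; 0 -3.6 -0.2 -3.7; 0 -5.5 -0.2 -5.6; 0 -7.3 -0.1 -7.5; 0 -9.1 0 -9.4; 0 -10.9 0.2 -11.3; 0 -12.7 0.4 -13.1; 0 -14.5 0.7 -15'; python3 f.py
```

```text
time: 34.7
ee_pos: [0.4468, 0.0309, 0.107]
tcp_rot: [33.3, 87.5, 17.4]
wrist_force: [3.9, 6.3, -1.6]
opening: 0.0001
loc [-49.7  24.6] r 55.5 ang -26.3 tool yaw -22.9 Ft 7.07 Fz 2.01 moment/56mm 7.15 z 0.107
```

```bash
python3 -m jog '0 -1.8 -0.1 -1.9; 0 -3.6 -0.2 -3.7; 0 -5.5 -0.2 -5.6; 0 -7.3 -0.1 -7.5; 0 -9.1 0 -9.4; 0 -10.9 0.2 -11.3; 0 -12.7 0.4 -13.1; 0 -14.5 0.7 -15'; python3 f.py
```

```text
time: 35.7
ee_pos: [0.4433, 0.0168, 0.1068]
tcp_rot: [18.7, 87.5, 17.7]
wrist_force: [3.2, 7.5, -2.0]
opening: 0.0002
loc [-54.8  11.1] r 56.0 ang -11.4 tool yaw -7.9 Ft 7.52 Fz 3.01 moment/56mm 7.72 z 0.1068
```

```bash
python3 -m jog '0 -1.8 -0.1 -1.9; 0 -3.6 -0.2 -3.7; 0 -5.5 -0.2 -5.6; 0 -7.3 -0.1 -7.5; 0 -9.1 0 -9.4; 0 -10.9 0.2 -11.3; 0 -12.7 0.4 -13.1; 0 -14.5 0.7 -15'; python3 f.py
```

```text
time: 36.7
ee_pos: [0.4435, 0.0024, 0.1066]
tcp_rot: [4.1, 87.5, 18.2]
wrist_force: [2.0, 8.6, -1.2]
opening: 0.0003
loc [-56.4  -3.2] r 56.5 ang 3.3 tool yaw 7.1 Ft 7.82 Fz 3.99 moment/56mm 8.15 z 0.1066
```

```bash
python3 -c "
from h import *
for i in range(4):
  camera('scene');exec(open('f.py').read())"
```

```text
loc [-56.5  -3.5] r 56.6 ang 3.5 tool yaw 7.2 Ft 6.44 Fz 3.33 moment/56mm 6.72 z 0.1066
loc [-56.5  -3.4] r 56.6 ang 3.5 tool yaw 7.1 Ft 6.43 Fz 3.14 moment/56mm 6.69 z 0.1065
loc [-56.5  -3.4] r 56.6 ang 3.5 tool yaw 7.0 Ft 5.12 Fz 1.98 moment/56mm 5.30 z 0.1066
loc [-56.5  -3.4] r 56.6 ang 3.5 tool yaw 7.0 Ft 6.09 Fz 2.08 moment/56mm 6.28 z 0.1066
```

```bash
python3 -m jog '0 -1.2 -0.1 -1.2; 0 -2.4 -0.1 -2.5; 0 -3.6 -0.2 -3.8; 0 -4.9 -0.2 -5; 0 -6.1 -0.1 -6.3; 0 -7.3 -0.1 -7.5; 0 -8.5 0 -8.8; 0 -9.7 0.1 -10'; python3 f.py
```

```text
time: 37.9
ee_pos: [0.4458, -0.0069, 0.1065]
tcp_rot: [-5.5, 87.5, 18.6]
wrist_force: [1.3, 8.8, -1.4]
opening: 0.0
loc [-55.3 -12.7] r 56.7 ang 13.0 tool yaw 17.1 Ft 7.52 Fz 4.74 moment/56mm 7.94 z 0.1065
```

```bash
python3 -m jog '0 -1.5 -0.1 -1.5; 0 -2.9 -0.2 -3; 0 -4.4 -0.2 -4.5; 0 -5.8 -0.2 -6; 0 -7.3 -0.1 -7.5; 0 -8.7 0 -9; 0 -10.2 0.1 -10.5; 0 -11.6 0.3 -12'; python3 f.py
```

```text
time: 38.9
ee_pos: [0.4504, -0.0174, 0.1065]
tcp_rot: [-17.3, 87.6, 18.8]
wrist_force: [-0.4, 7.4, -1.0]
opening: 0.0
loc [-52.  -23.7] r 57.1 ang 24.5 tool yaw 29.1 Ft 6.20 Fz 3.95 moment/56mm 6.62 z 0.1065
```

```bash
python3 -m jog '0 -1.5 -0.1 -1.5; 0 -2.9 -0.2 -3; 0 -4.4 -0.2 -4.5; 0 -5.8 -0.2 -6; 0 -7.3 -0.1 -7.5; 0 -8.7 0 -9; 0 -10.2 0.1 -10.5; 0 -11.6 0.3 -12'; python3 f.py
```

```text
time: 39.9
ee_pos: [0.457, -0.0267, 0.1064]
tcp_rot: [-29.3, 87.6, 18.8]
wrist_force: [-3.7, 7.2, -0.9]
opening: -0.0001
loc [-46.6 -33.8] r 57.6 ang 35.9 tool yaw 41.0 Ft 7.61 Fz 2.84 moment/56mm 8.04 z 0.1064
```

```bash
python3 -m jog '0 -1.5 -0.1 -1.5; 0 -2.9 -0.2 -3; 0 -4.4 -0.2 -4.5; 0 -5.8 -0.2 -6; 0 -7.3 -0.1 -7.5; 0 -8.7 0 -9; 0 -10.2 0.1 -10.5; 0 -11.6 0.3 -12'; python3 f.py;  python3 -c "
from h import *
plan(sh2w(-.062,.036,.150),7,half=False)"
```

```text
time: 40.9
ee_pos: [0.4653, -0.0346, 0.1064]
tcp_rot: [-41.6, 87.7, 18.4]
wrist_force: [-5.5, 5.6, -0.2]
opening: 0.0001
loc [-39.3 -42.6] r 58.0 ang 47.3 tool yaw 53.0 Ft 7.53 Fz 2.07 moment/56mm 7.97 z 0.1064
shift [-43.8  64.2  50.5] turn 53.0 | ypos hd 150.0 xax [ 0.038  0.013 -0.999] z hd 60.1
```

Still free after about 2.5 rad. On to the next arm.

```bash
python3 -m jog '-3 4 0 0; -30 5 0 0; -45 15 5 5; -45 28 15 15; -45 40 27 25; -45 52 38 35; -45 60 47 45; -45 64 50 53'; python3 -m jog '0 3 6 9; 1 6 12 18; 2 8 18 27; 2 9 22 36; 12 9.6 22.3 38; 26 9.6 22.3 38; 38 9.6 22.3 38; 43 9.6 22.3 38'; python3 f.py
```

```text
time: 41.9
ee_pos: [0.4342, 0.04, 0.1519]
tcp_rot: [7.7, 87.5, 14.4]
wrist_force: [0.2, -0.6, 0.2]
opening: 0.0002
time: 42.9
ee_pos: [0.4562, 0.0521, 0.1078]
tcp_rot: [46.4, 87.7, 15.4]
wrist_force: [-0.0, -0.1, 0.3]
opening: 0.0
loc [-37.8  44.6] r 58.4 ang -49.7 tool yaw -38.0 Ft -0.06 Fz 0.04 moment/56mm -0.06 z 0.1078
```

```bash
python3 -m jog '0 -2 0.5 0; 0 -4 0.5 0; 0 -5.5 1 0; 0 -7 1 0; 0 -8 1 0; 0 -9 1 0; 0 -10 1 0; 0 -11 1 0'; python3 f.py
```

```text
time: 43.9
ee_pos: [0.4525, 0.0434, 0.1093]
tcp_rot: [49.1, 87.5, 18.1]
wrist_force: [2.5, 8.1, -1.1]
opening: 0.0001
loc [-42.5  36.3] r 55.9 ang -40.5 tool yaw -38.0 Ft 8.13 Fz -2.07 moment/56mm 8.06 z 0.1093
```

```bash
python3 -m jog '0 -1.2 -0.1 -1.2; 0 -2.4 -0.1 -2.5; 0 -3.6 -0.2 -3.8; 0 -4.9 -0.2 -5; 0 -6.1 -0.1 -6.3; 0 -7.3 -0.1 -7.5; 0 -8.5 0 -8.8; 0 -9.7 0.1 -10'; python3 f.py
```

```text
time: 44.9
ee_pos: [0.4481, 0.0351, 0.1092]
tcp_rot: [39.0, 87.4, 18.1]
wrist_force: [4.3, 8.7, -2.7]
opening: 0.0001
loc [-47.9  28.7] r 55.8 ang -30.9 tool yaw -27.9 Ft 9.57 Fz 0.83 moment/56mm 9.66 z 0.1092
```

```bash
python3 -m jog '0 -1.2 -0.1 -1.2; 0 -2.4 -0.1 -2.5; 0 -3.6 -0.2 -3.8; 0 -4.9 -0.2 -5; 0 -6.1 -0.1 -6.3; 0 -7.3 -0.1 -7.5; 0 -8.5 0 -8.8; 0 -9.7 0.1 -10'; python3 f.py
```

```text
time: 45.9
ee_pos: [0.4449, 0.0263, 0.1091]
tcp_rot: [29.6, 87.4, 18.7]
wrist_force: [5.2, 11.4, -1.8]
opening: -0.0002
loc [-52.1  20.3] r 55.9 ang -21.3 tool yaw -17.9 Ft 12.09 Fz 2.92 moment/56mm 12.28 z 0.1091
```

The push rose to 9.7 and then 12.3 N against about 7.7 N free running. That is clearly heavier, and puts the grip at an estimated 60–75 N, so I stop tightening. I back off, lift away and check.

```bash
python3 -m jog '0 3 0 0; 0 8 0 0; -10 12 0 0; -40 12 -5 0; -80 12 -20 0; -115 20 -50 0; -135 60 -90 0; -140 100 -120 0'; python3 -m jog '0 40 0 0; 0 80 0 0; 0 120 0 0; 0 150 0 0; 0 170 0 0; 0 180 0 0; 0 180 0 0; 0 180 0 0'
python3 - <<'E'
from h import *
import pickle
cs={n:camera(n) for n in('scene','top')};pickle.dump(cs,open('c9.pkl','wb'))
print(status.get_obs()['wrist_force'])
a=cv2.resize(cs['top']['color'][130:230,235:335],None,fx=4,fy=4,interpolation=cv2.INTER_CUBIC)
b=cv2.resize(cs['scene']['color'][145:245,235:335],None,fx=4,fy=4,interpolation=cv2.INTER_CUBIC)
cv2.imwrite('pics/end.png',np.hstack([a,b])[...,::-1])
E
```

```text
time: 46.9
ee_pos: [0.3388, 0.1454, 0.248]
tcp_rot: [26.7, 87.4, 15.5]
wrist_force: [0.5, 0.7, -0.3]
opening: -0.0003
time: 47.9
ee_pos: [0.3739, 0.3204, 0.2491]
tcp_rot: [26.0, 87.6, 14.9]
wrist_force: [-0.1, 0.2, -0.0]
opening: -0.0004
[ 0.32277972 -0.14132058 -0.16280664]
```

View pics/end.png

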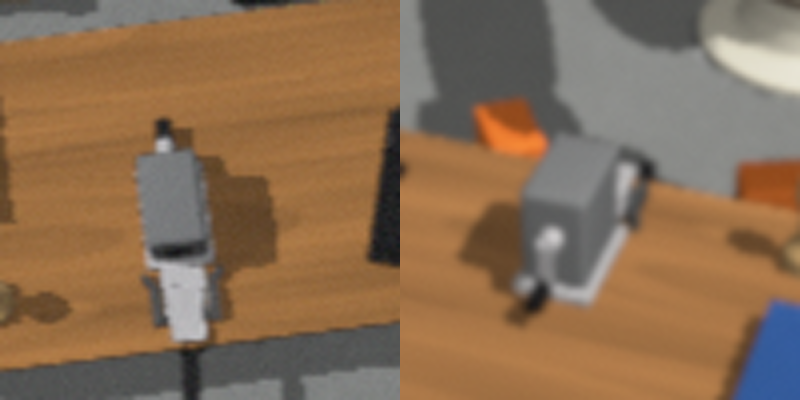

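The final view shows the tongue straight between the cheeks under the jaw (top crop (185,300)), with the stapler, stamp and notebook where they were. A quick numeric check, then I hand in.

Run:
```python
from h import *
import pickle
cs=pickle.load(open('c9.pkl','rb'));c0=pickle.load(open('c0.pkl','rb'))['top'];t=cs['top']
u=np.array([[137,160],[194,152],[209,244],[151,256]])/4+[235,130]-.4
P=onz(t,u,.24);a=np.radians(7);d=P[:,:2]-O
L=np.c_[d@[np.cos(a),np.sin(a)],d@[-np.sin(a),np.cos(a)]]*1000
print(L.round(1),'mean',L.mean(0).round(1));v=P[0]+P[1]-P[2]-P[3];print('yaw',np.degrees(np.arctan2(v[1],v[0])))
df=cv2.absdiff(c0['color'],t['color']).max(2)[120:240,180:380];m=(df>40).astype('uint8')
for st in cv2.connectedComponentsWithStats(m)[2][1:]:
    if st[4]>12: print('changed',st+[180,120,0,0,0])
bot.job_done()
```

```text
[[129.7  23.4]
 [130.4 -21.7]
 [ 56.3 -24.5]
 [ 52.5  21.3]] mean [92.2 -0.4]
yaw 8.863618434547126
changed [ 268  144   38   63 1283]
changed [281 224   3  10  22]
changed [285 226   3   7  16]
the job is handed in; nothing more can be done
```

The sharpener is seated against the stop, the clamp is tightened, and the job is handed in at about 48 s on the robot's clock. I got no verdict back, so this rests on my own checks.

- **Seating:** I gripped the grey sharpener by its body, turned it straight and slid it into the clamp. The tongue met the stop at the expected place with about 8 N.
- **Tightening:** I turned the knob with three arms in turn, about 2.9 rad in all. Free running read about 7.7 N, and I stopped when the push reached 12.3 N.
- **Grip:** that rise suggests a jaw force of about 60–75 N. This is above the 50 N aim but below the 95 N limit. The last reading rose faster than expected, within reading noise of about 0.5 N, so the figure is approximate.

**Last checks:**
- **Position:** the final picture shows the sharpener between the cheeks under the jaw. Its body middle measured 92 mm behind the axis against 95.5 mm ideal, and its yaw 8.9° against the shelf's 7.0°. I picked those corner points by hand, so both differences are probably pixel error; contact on the stop and the straight grip agree with proper seating.
- **Other things:** comparing pictures from before and after, only the sharpener, clamp and knob area changed on the shelf. I did not compare the rest of the desk, but nothing there was touched. The arm read no contact force before hand-in.

**Problems on the way:**
- **Overshoot:** one early move in free air ran to the edge of reach and left a 2.4° tool tilt, which did no harm.
- **Missed pass:** the first pass at the knob went above its arm, because the fingertips sit higher than the stated tool point suggests. I repeated it 16 mm lower.

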